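# Slacken the gauge's locking collar and push the fence home

### The job

Free the fence of the strip-cutting gauge: roll a fingertip along the rim of the knurled locking collar to loosen it two full turns anticlockwise (seen from above), no more than an eighth of a turn over or under, pressing lightly and without gripping it. Then push the fence with a fingertip away from the robot until it is fully home against its end stops, and move clear. Leave everything else on the table where it stands.

Things in the scene. Friction and masses are not known exactly. Their poses are not given: they have to be found in the camera images.
- gauge: strip-cutting gauge fixed to the table: white board 260 x 220 mm, 12 mm thick; origin at the centre of its underside, x the way the fence slides (away from the robot), y to the left, z up; yaw up to 0.35 rad either way. At (-70, +80) mm of it a steel bridge (36 x 66 mm, top 60 mm above the table) carries the lock screw
- collar_mid (a point): centre of the knurled steel locking collar on the bridge: disc, upright axis, rim 64 mm across, 20 mm high; point on the axis half-way up the rim, 73 mm above the table when tight, climbing 4 mm per turn. Within 90 mm of the axis all else is under 61 mm high. A dark groove on its top points to the gauge's -x when tight, over a small pointer that ends 45 mm from the axis. Axes as the gauge
- collar (a joint): collar angle, rad: 0 fully tight, growing anticlockwise from above (loosening); starts at 0 to 0.35; two full turns are 12.57. It stays where it is left. About 1 N along the rim turns it: 2 to 6 N against the rim is plenty. The screw's tip lets go of the fence at about one and a half turns
- fence_face (a point): point on the robot-side face of the steel fence (bar 150 mm long along the gauge's y, 20 mm thick, top 46 mm above the table): half-way up, 30 mm above the table, 20 mm right of the bar's middle. A good place to push, toward the gauge's x. Axes as the gauge
- fence (a joint): fence slide in m along the gauge's x: 0 as locked, 0.060 fully home against two end stops. Blocked until the lock screw is loosened; then it slides with about 2 N and stays where it is left
- cutter: small round cutter (steel ring 44 mm across, 30 mm high) standing on the gauge's board; bystander
- cutter_wide: larger round cutter (steel ring 65 mm across, 30 mm high); bystander
- ramekin: white ceramic bowl 72 mm across, 45 mm high; bystander
- jar: amber jar 56 mm across, 85 mm high; bystander
- brush: pastry brush lying flat; bystander
- cup: steel cup 72 mm across, 75 mm high; bystander
- spatula: spatula lying flat; bystander

How it is judged:
On the way, in this order (a step that is already met when the one before it is completed fails the run):
1. the collar is loosened by two full turns (at least 1.87 turns) (value of joint collar above 11.75 rad), for 0.2 s.
2. the fence is pushed home (value of joint fence above 0.057 m), for 0.2 s.
At the end, for the whole second after the job is handed in: The collar stands 11.75 to 13.75 rad from tight (two turns and about an eighth either way), the fence within 3 mm of fully home, both at rest; the bystanders were not moved (value of joint collar between 11.75 and 13.75 rad and value of joint fence above 0.057 m and velocity of joint collar between -0.1 and 0.1 rad/s and velocity of joint fence between -0.01 and 0.01 m/s); the robot touches nothing.
It fails at once if the collar is unscrewed more than two and a quarter turns (value of joint collar above 14.14 rad).
It fails at once if the collar is gripped or pressed hard (over 35 N) (contact force between the fingers and collar above 35 N).
It fails at once if a bystander is lifted, or moved more than 15 mm (distance of any of cutter, cutter_wide, ramekin, jar, brush, cup, spatula from where it was at the start of the episode above 0.015 m).
It also fails if it takes over 72 s, if anything falls off the work surface, if the arm or the gripper's body presses on something with over 40 N, if the wrist force passes 120 N, or if a joint passes its speed limit or range.

### The arm

A 6-joint arm with a two-finger parallel gripper is mounted at the origin on the work surface. World frame = base frame: x ahead of the robot, y to its left, z up, the work surface at z = 0. Lengths are in m, angles in rad, forces in N, time in s.
With the tool pointing down it reaches from about 0.4 to 0.825 m from the base axis. Payload 7 kg.
Tool frame: the origin (TCP) lies on the centre line of the jaws, within the pads' length; the fingertips stand arm.tip_reach ahead of it and the grasp point (between the pads) lies 5 mm behind it (arm.tip_reach is the distance from the TCP to the fingertips, in m); z points along the fingers, y is the line along which they close (so a half turn about z gives the same grasp; the last joint's range is limited). The gripper opens to 88 mm and grips with 3 to 60 N. Pads are 19 mm wide; open, the fingers measure 130 mm over their backs; the gripper's body (78 mm by 193 mm) begins 47 mm behind the grasp point.
Start: joints at [-1.004, 0.359, 0.012, 0, -1.224, -0.288], TCP at [0.186, -0.649, 0.241] pointing down, gripper open.
Joint ranges: [-3.07, 3.07], [-1.43, 2.12], [-1.02, 1.25], [-3.03, 1.67], [-3.05, -0], [-3.03, 3.03]. Speed limits (rad/s): [2.39, 2.39, 3.01, 3.14, 3.14, 3.14].

### API

Orientations are given as [roll, pitch, yaw] about the fixed x, y, z axes, in that order (R = Rz(yaw) Ry(pitch) Rx(roll)).
In Python, from station import status, optics, order, arm gives the robot as it stands. The module is installed in compiled form; this text tells all that it offers.
- The arm moves only by the shell command python3 -m jog 'ROWS' [FORCE]. ROWS is JSON, a list of rows, each a list of 3 entries, a list of its own where there are three numbers: the gripper command: -1 is shut, 1 is fully open, values between are in proportion, then the shift along the tool's x, y, z in mm, then the turn about the tool's z in rad. A call has 1 to 20 rows; each row is the pose to reach, as a shift and turn from the pose commanded when the call began, along the tool's axes at that moment; what a row does not reach only later rows make up. A row lasts 1/8 s, in which the tool goes at most 62.5 mm and 10.7 degrees, less where a joint would pass 70% of its speed; a pose out of reach is approached as far as the arm can. A call with a gripper value outside its range is refused whole. The fingers move at their own pace and stop on an object; FORCE is the grip in N (left out, the last holds). Time passes only in rows, so rows that repeat a pose let the fingers close. It gives the time, the measured TCP pose, the force, the opening and the grip force at its end, in the units of the state.
- status.get_state(): the state, without advancing time (a new reading comes with each control period).
- optics.grab_frame(name): name is "scene" or "top" or "wrist"; returns a dict with "color" (400x640x3 uint8, red, green, blue), "mtx" (3x3 intrinsics, pixels), "cam_to_world" (4x4, takes a point from camera to world coordinates). Camera axes: x right, y down, z forward; pixel columns grow to the right and rows downward; lengths in m; the calibration is good to about 2 mm. A picture is of the moment at which its call begins. There is no depth.
- order.job_done(): hands the job in; it is judged then, once.
The state is a dict: "t": time; "q": joint angles; "qd": joint speeds; "joint_efforts": joint torques, N m; "eef_pos": TCP position; "ee_rot": TCP orientation; "force": force on the tool from outside, world axes, zero at the start; "moment": the same for the moment, N m; "width": finger opening in m; "gripper_force": force on a finger pad.
Only numpy, scipy, OpenCV 4.12 (cv2) and the standard library are available. Lean on these libraries where they do the work, as an engineer would, in place of code of your own. Each camera call takes 0.05 s, during which the arm holds its last target. There are 200 camera calls.

## Working session

There is one attempt and no reset: what is moved stays moved. The work goes in short steps, Python scripts to look and compute and a shell command to move; the robot and the scene stay as the last step left them, time stands still between calls to the robot, and variables do not carry over. Pictures are saved under pics/ and viewed, at most 10 in all, crops included, and the job is handed in when it is done.

```bash
mkdir -p pics; python3 - <<'E'
from station import status, optics, order, arm
import cv2, numpy as np
s=status.get_state()
print({k:np.round(v,3) for k,v in s.items()}, arm.tip_reach)
for n in("scene","top"):
    f=optics.grab_frame(n); cv2.imwrite(f"pics/{n}0.png",f["color"][:,:,::-1]); print(n,f["mtx"],f["cam_to_world"])
    np.savez(f"{n}0.npz",**f)
E
```

```text
{'t': np.float64(0.0), 'q': array([-1.004,  0.359,  0.011, -0.   , -1.224, -0.288]), 'qd': array([-0.   , -0.002,  0.   ,  0.001, -0.   ,  0.001]), 'joint_efforts': array([-2.0000e-03, -5.8272e+01,  2.9304e+01,  6.9970e+00,  7.0000e-03,
       -0.0000e+00]), 'eef_pos': array([ 0.186, -0.649,  0.24 ]), 'ee_rot': array([ 3.14 , -0.   , -2.863]), 'force': array([ 0.781, -0.186,  0.318]), 'moment': array([ 0.031, -0.033, -0.034]), 'gripper_force': np.float64(0.0), 'width': np.float64(0.088)} 0.014
scene [[443.65592694   0.         319.34470564]
 [  0.         443.65592694 202.03690073]
 [  0.           0.           1.        ]] [[-0.25484459  0.66086396 -0.70591293  1.21955462]
 [ 0.96689417  0.16431201 -0.19523634  0.2279427 ]
 [-0.01303469 -0.73229802 -0.68085954  0.75238716]
 [ 0.          0.          0.          1.        ]]
top [[399.89208788   0.         325.77719315]
 [  0.         399.89208788 192.48827693]
 [  0.           0.           1.        ]] [[ 0.01320669 -0.99260297  0.12068525  0.40767853]
 [-0.99969066 -0.01056329  0.02251684  0.03575095]
 [-0.02107545 -0.12094529 -0.99243542  1.15040684]
 [ 0.          0.          0.          1.        ]]
```

View pics/top0.png

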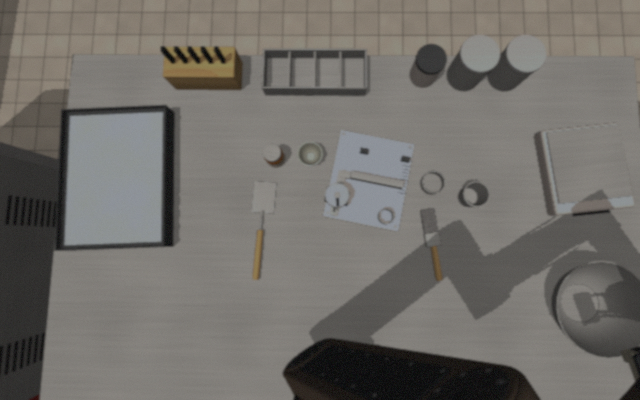

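View pics/scene0.png

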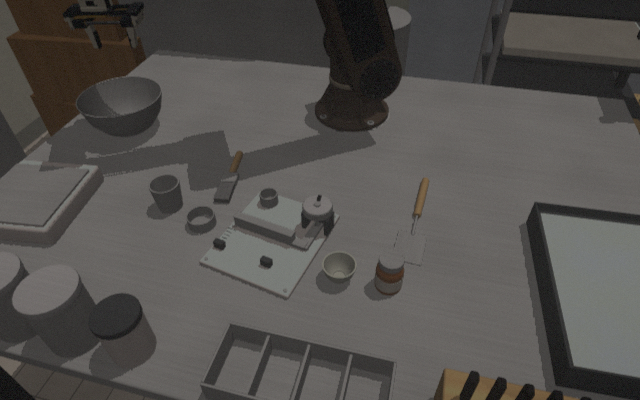

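The top view shows the gauge with corners near (341,130), (414,140), (398,230) and (323,216), and the collar near (337,194). The fence runs from (350,177) to (403,186) and the small cutter is at (386,215). I'll enlarge it for better readings.

```bash
python3 - <<'E'
import cv2
a=cv2.imread("pics/top0.png")[120:240,310:430]
b=cv2.imread("pics/scene0.png")[170:300,190:350]
cv2.imwrite("pics/topc.png",cv2.resize(cv2.convertScaleAbs(a,alpha=1.2),(600,600),interpolation=cv2.INTER_CUBIC))
E
```

```text
(no output)
```

View pics/topc.png

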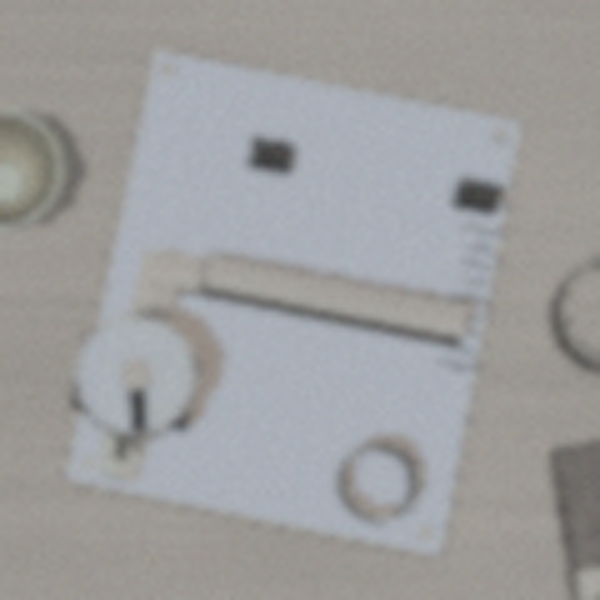

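```bash
cat > h.py <<'E'
import numpy as np
f=np.load("top0.npz");K,T=f["mtx"],f["cam_to_world"]
def w(c,z,K=K,T=T,crop=True):
    c=np.array(c,float)
    p=(c+.5)/5-.5+[310,120] if crop else c
    d=T[:3,:3]@np.linalg.solve(K,[*p,1]); o=T[:3,3]
    return o+d*(z-o[2])/d[2]
E
python3 - <<'E'
from h import *
np.set_printoptions(precision=4,suppress=True)
TL,TR,BR,BL=[w(c,.012) for c in [(153,52),(521,122),(438,553),(68,483)]]
print("sizes",[np.linalg.norm(a-b) for a,b in((TL,TR),(BL,BR),(TL,BL),(TR,BR))])
x=TL-BL+TR-BR; y=TL-TR+BL-BR
yaw=(np.arctan2(x[1],x[0])+np.arctan2(-y[0],y[1]))/2
c=(TL+TR+BR+BL)/4; R=np.array([[np.cos(yaw),-np.sin(yaw)],[np.sin(yaw),np.cos(yaw)]])
print("yaw",yaw,np.arctan2(x[1],x[0]),np.arctan2(-y[0],y[1]),"c",c,"collar pred",c[:2]+R@[-.07,.08])
col=w((136,376),.083); print("collar",col, "in gauge",R.T@(col-c)[:2])
fa,fb=w((200,290),.046),w((462,340),.046)
for n,p in dict(fa=fa,fb=fb,cut=w((382,478),.03),stopL=w((271,172),.03),stopR=w((477,210),.03),tipP=w((122,455),.06),ramekin=w((10,165),.045)).items(): print(n,p,R.T@(p-c)[:2])
print("fence len",np.linalg.norm(fa-fb)); m=(fa+fb)/2
print("face",m[:2]+R@[0,-.02], "ang",np.arctan2(*(R.T@(w((139,432),.083)-col)[:2])[::-1]))
E
```

```text
sizes [np.float64(0.21725893012287245), np.float64(0.21293695433666776), np.float64(0.25666230305494103), np.float64(0.2543893542289273)]
yaw -0.18484985472215926 -0.1892998883708701 -0.18039982107344843 c [ 0.5849 -0.0609  0.012 ] collar pred [0.5308 0.0306]
collar [0.5315 0.0303 0.083 ] in gauge [-0.0692  0.0798]
fa [ 0.5846 -0.0052  0.046 ] [-0.0106  0.0547]
fb [ 0.5579 -0.1506  0.046 ] [-0.0101 -0.0932]
cut [ 0.4818 -0.108   0.03  ] [-0.0927 -0.0653]
stopL [ 0.6556 -0.0458  0.03  ] [0.0667 0.0278]
stopR [ 0.6346 -0.1625  0.03  ] [ 0.0675 -0.0908]
tipP [0.4907 0.0374 0.06  ] [-0.1107  0.0792]
ramekin [0.6551 0.1023 0.045 ] [0.0389 0.1733]
fence len 0.14788053537736517
face [ 0.5676 -0.0975] ang -2.8937172731191296
```

Everything checks out: collar at (0.531, 0.030), yaw −0.185, collar angle about 0.25 rad. My plan is to shut the fingers and orbit the collar with the tool's +x face against the rim, turning the tool with the orbit. First I'll go to a standoff beside the collar.

```bash
python3 -m jog '[[-1,[-20,19,0],-0.1],[-1,[-60,57,0],-0.2],[-1,[-100,95,0],-0.3],[-1,[-140,133,0],-0.1],[-1,[-180,170,0],0.1],[-1,[-220,208,0],0.28],[-1,[-260,246,0],0.45],[-1,[-300,284,0],0.62],[-1,[-340,322,0],0.79],[-1,[-380,360,0],0.96],[-1,[-420,398,0],1.13],[-1,[-460,436,0],1.3],[-1,[-500,473,0],1.44],[-1,[-526,498,0],1.44],[-1,[-526,498,0],1.44],[-1,[-526,498,0],1.44],[-1,[-526,498,0],1.44]]' 10; python3 - <<'E'
from station import status
print(status.get_state())
E
```

```text
t: 2.22
eef_pos: [0.5544, -0.0279, 0.2406]
ee_rot: [3.141, -0.003, 1.982]
force: [-0.2, -0.4, 0.9]
width: 0.0008
gripper_force: 0.0
{'t': 2.225, 'q': array([ 0.30058451,  0.16267002, -0.25309855, -0.00317737, -1.15511136,
       -3.03010231]), 'qd': array([-0.00320923, -0.00435546,  0.00269694,  0.00072851,  0.00148949,
        0.00028663]), 'joint_efforts': array([ 3.50408927e-01, -4.13758886e+01,  2.84668547e+01,  6.63505867e+00,
       -3.94806813e-02, -2.94279344e-03]), 'eef_pos': array([ 0.55436237, -0.02785495,  0.24061608]), 'ee_rot': array([ 3.14135420e+00, -2.89814269e-03,  1.98158832e+00]), 'force': array([-0.15135642, -0.37647326,  0.88833537]), 'moment': array([-0.13223277,  0.01030112,  0.01438075]), 'gripper_force': 0.0, 'width': 0.000760848263797321}
```

```bash
python3 -m jog '[[-1,[6,3,30],-0.05],[-1,[13,7,70],-0.1],[-1,[13,7,110],-0.1],[-1,[13,7,140],-0.1],[-1,[13,7,155],-0.1],[-1,[13,7,160.5],-0.1],[-1,[13,7,160.5],-0.1],[-1,[13,7,160.5],-0.1]]'; python3 - <<'E'
from station import status,optics
import cv2
print(status.get_state()['eef_pos'],status.get_state()['force'])
import numpy as np
f=optics.grab_frame("scene"); a=f["color"][130:290,200:420,::-1]
g=optics.grab_frame("wrist")["color"][:,:,::-1]
cv2.imwrite("pics/a.png",np.vstack([cv2.resize(a,(440,320),interpolation=cv2.INTER_CUBIC),cv2.resize(g,(440,275))]))
E
```

```text
t: 3.22
eef_pos: [0.5567, -0.0118, 0.0812]
ee_rot: [3.139, -0.002, 2.083]
force: [0.1, -0.0, 0.2]
width: 0.0002
gripper_force: 0.0
[ 0.55667629 -0.01178753  0.08122583] [ 0.06695609 -0.0252408   0.24275845]
```

View pics/a.png

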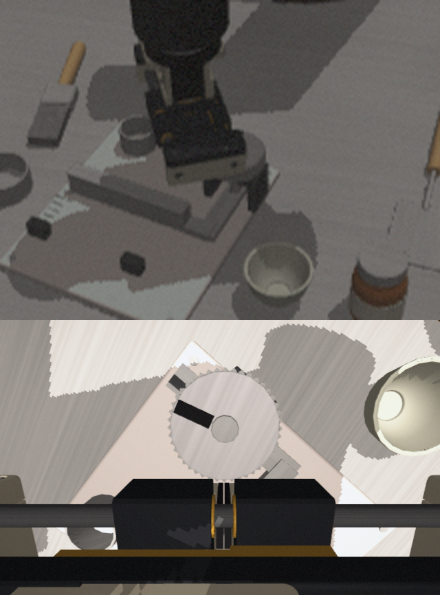

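The lower (wrist) half shows the collar centred on the tool axis (x≈224), with the groove at (193,413) and the ramekin well clear. Next I'll probe inward.

```bash
python3 -m jog '[[-1,[3,0,0],0],[-1,[6,0,0],0],[-1,[6,0,0],0],[-1,[6,0,0],0]]'; python3 -m jog '[[-1,[1,0,0],0],[-1,[1,0,0],0]]';python3 -m jog '[[-1,[1,0,0],0],[-1,[1,0,0],0]]'
```

```text
t: 3.82
eef_pos: [0.5531, -0.0066, 0.0802]
ee_rot: [3.141, -0.003, 2.083]
force: [0.6, -0.5, -0.1]
width: 0.0004
gripper_force: 0.1
t: 4.08
eef_pos: [0.5528, -0.0061, 0.0802]
ee_rot: [3.141, -0.002, 2.083]
force: [1.8, -3.5, 0.7]
width: 0.0004
gripper_force: 2.0
t: 4.32
eef_pos: [0.5527, -0.0055, 0.0804]
ee_rot: [3.14, -0.002, 2.083]
force: [4.3, -6.9, 0.3]
width: 0.0006
gripper_force: 4.0
```

Contact comes at a TCP radius of about 42 mm, and the stiffness is about 4 N/mm, which is nicely soft. I'll try a first 64° arc.

```bash
python3 -m jog '[[-1,[0,5.7,0],-0.14],[-1,[1.2,11.3,0],-0.279],[-1,[3.1,16.7,0],-0.419],[-1,[5.8,21.7,0],-0.559],[-1,[9.2,26.4,0],-0.698],[-1,[13.3,30.5,0],-0.838],[-1,[17.9,34,0],-0.977],[-1,[23,36.6,0],-1.117]]'; python3 - <<'E'
from station import status,optics
import cv2
print(status.get_state()['q'])
g=optics.grab_frame("wrist")["color"][:,:,::-1]
cv2.imwrite("pics/b.png",g[50:270,200:460])
E
```

```text
t: 5.32
eef_pos: [0.5752, 0.034, 0.0811]
ee_rot: [3.138, 0.004, -3.078]
force: [6.7, -0.5, 1.0]
width: 0.0
gripper_force: 3.0
[ 0.39697258  0.34847908 -0.40935998 -0.00307163 -0.80791069 -1.90205816]
```

View pics/b.png

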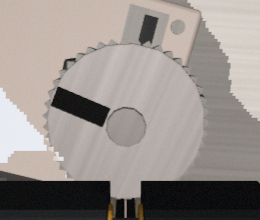

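The finger carries the collar without slip: it reads about 1.37 rad, as expected. The picture has the collar centre at crop (126,127), the groove at (80,106) and the pointer at (148,35). I'll continue the orbit.

```bash
python3 -m jog '[[-1,[0.4,5.5,0],-0.14],[-1,[1.6,11,0],-0.279],[-1,[3.6,16.3,0],-0.419],[-1,[6.3,21.3,0],-0.559],[-1,[9.7,25.8,0],-0.698],[-1,[13.7,30,0],-0.838],[-1,[18.2,33.5,0],-0.977],[-1,[23.2,36.4,0],-1.117],[-1,[28.5,38.6,0],-1.257],[-1,[34.1,40,0],-1.396]]'
```

```text
t: 6.62
eef_pos: [0.5385, 0.0734, 0.0817]
ee_rot: [-3.138, 0.006, -1.682]
force: [1.6, 6.8, 5.9]
width: 0.0005
gripper_force: 3.4
```

```bash
cat > fit.py <<'E'
import sys,json,numpy as np
from scipy.optimize import least_squares
P=np.array(json.loads(sys.argv[1]));yaw=float(sys.argv[2])
s=least_squares(lambda c:np.r_[np.hypot(*(P-c[:2]).T)-c[2],(c[2]-.0425)*.3],[.5313,.0303,.0425])
c=s.x;d=c[:2]-P[-1];print(c,s.fun*1e3,"centre in tool x,y mm",1e3*d@[np.cos(yaw),np.sin(yaw)],1e3*d@[np.sin(yaw),-np.cos(yaw)])
E
python3 fit.py '[[0.5528,-0.0061],[0.5752,0.034],[0.5385,0.0734]]' -1.682
```

```text
[0.53284429 0.03134642 0.04243619] [-0.0043087   0.00256434 -0.00399847 -0.01914275] centre in tool x,y mm 42.42146891995724 0.9538987917328656
```

```bash
python3 -m jog '[[-1,[0.4,6.2,-0.3],-0.14],[-1,[1.6,12,-0.5],-0.279],[-1,[3.6,17.6,-0.7],-0.419],[-1,[6.3,22.9,-0.8],-0.559],[-1,[9.7,27.5,-1],-0.698],[-1,[13.7,31.7,-1],-0.838],[-1,[18.2,35.2,-1],-0.977],[-1,[23.2,38.1,-1],-1.117],[-1,[28.5,40.3,-1],-1.257],[-1,[34.1,41.7,-1.2],-1.396],[-1,[39.9,42.3,-1.2],-1.536],[-1,[45.6,42.1,-1.3],-1.676],[-1,[51.3,41.1,-1.4],-1.815],[-1,[56.8,39.3,-1.5],-1.955],[-1,[62,36.8,-1.5],-2.094],[-1,[66.7,33.5,-1.6],-2.234],[-1,[71,29.7,-1.7],-2.374],[-1,[74.7,25.3,-1.8],-2.513],[-1,[77.8,20.4,-1.8],-2.653],[-1,[80.1,15.1,-1.8],-2.793]]'; python3 -c "
from station import status
print(status.get_state()['q'])"
```

```text
t: 9.12
eef_pos: [0.5118, -0.0067, 0.0817]
ee_rot: [-3.139, -0.002, 1.11]
force: [-0.1, 0.1, 0.6]
width: 0.0003
gripper_force: 0.0
[ 0.36834211  0.25910803 -0.54495817 -0.00497879 -0.76696567  2.31606153]
```

Contact was lost near the end, so I'll look at the collar angle.

```bash
python3 - <<'E'
from station import optics
import cv2
g=optics.grab_frame("wrist")["color"][:,:,::-1]
cv2.imwrite("pics/c.png",g[50:270,200:460])
E
```

```text
(no output)
```

View pics/c.png

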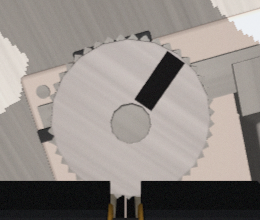

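The groove direction gives a collar angle of about 217° (3.79 rad), so contact was lost about 60° into that arc. I'll probe here to refine the centre.

```bash
python3 -m jog '[[-1,[1,0,0],0],[-1,[1.5,0,0],0],[-1,[1.5,0,0],0]]'; python3 -m jog '[[-1,[1,0,0],0],[-1,[1,0,0],0]]'
```

```text
t: 9.55
eef_pos: [0.5121, -0.0057, 0.0818]
ee_rot: [-3.139, -0.001, 1.104]
force: [-1.2, -3.0, -0.4]
width: 0.0006
gripper_force: 1.4
t: 9.8
eef_pos: [0.5122, -0.0053, 0.0818]
ee_rot: [-3.138, -0.0, 1.105]
force: [-2.1, -6.3, 1.9]
width: 0.0003
gripper_force: 3.2
```

```bash
python3 fit.py '[[0.5528,-0.0061],[0.5752,0.034],[0.5385,0.0734],[0.5122,-0.0053]]' 1.105
```

```text
[0.53306258 0.03141943 0.04229807] [ 0.09618464 -0.08170747  0.0331675  -0.06581796 -0.06057762] centre in tool x,y mm 42.177595529239824 2.1480076919541036
```

The four-point fit is excellent: centre (0.5331, 0.0314), contact radius 42.3 mm. I'll back off and rewind the wrist to yaw −3.87, standing off at θ≈−42°.

```bash
python3 -m jog '[[-1,[-10,0,0],0],[-1,[-20,5,0],0.1],[-1,[-20,20,0],0.27],[-1,[-20,30,0],0.45],[-1,[-12,43,0],0.63],[-1,[0,56,0],0.81],[-1,[10,56,0],0.99],[-1,[18,55,0],1.17],[-1,[26,55,0],1.35],[-1,[26,55,0],1.53],[-1,[26,55,0],1.71],[-1,[26,55,0],1.89],[-1,[26,55,0],2.07],[-1,[26,55,0],2.25],[-1,[26,55,0],2.43],[-1,[26,55,0],2.61],[-1,[26,55,0],2.79],[-1,[26,55,0],2.97]]' && python3 -m jog '[[-1,[0,0,0],0.18],[-1,[0,0,0],0.36],[-1,[0,0,0],0.54],[-1,[0,0,0],0.72],[-1,[0,0,0],0.9],[-1,[0,0,0],1.08],[-1,[0,0,0],1.26],[-1,[0,0,0],1.44],[-1,[0,0,0],1.62],[-1,[0,0,0],1.8],[-1,[0,0,0],1.98],[-1,[0,0,0],2],[-1,[0,0,0],2],[-1,[0,0,0],2]]'; python3 -c "
from station import status
s=status.get_state();print(s['q'],s['eef_pos'],s['force'])
import numpy as np
y=s['ee_rot'][2];d=np.array([.5331,.0314])-s['eef_pos'][:2]
print(1e3*d@[np.cos(y),np.sin(y)],1e3*d@[np.sin(y),-np.cos(y)])"
```

```text
t: 12.05
eef_pos: [0.5741, -0.0059, 0.082]
ee_rot: [3.141, 0.003, -1.87]
force: [0.2, 0.8, 1.2]
width: 0.0005
gripper_force: 0.0
t: 13.8
eef_pos: [0.574, -0.006, 0.0819]
ee_rot: [3.14, -0.002, 2.421]
force: [-0.5, 0.2, 0.2]
width: 0.0003
gripper_force: 0.0
[ 0.32823677  0.34684785 -0.40908994 -0.00408055 -0.81449727 -2.61668612] [ 0.57400654 -0.0059928   0.0819489 ] [-0.52055817  0.1711628   0.20784535]
55.41052006472705 1.1140076476633156
```

```bash
python3 -m jog '[[-1,[6,1.1,0],0],[-1,[11,1.1,0],0],[-1,[13.5,1.1,0],0],[-1,[14.6,1.1,0],0],[-1,[15,6.8,-0.1],-0.14],[-1,[16.2,12.4,-0.2],-0.279],[-1,[18.1,17.7,-0.3],-0.419],[-1,[20.8,22.7,-0.4],-0.559],[-1,[24.1,27.3,-0.5],-0.698],[-1,[28.1,31.4,-0.5],-0.838],[-1,[32.6,34.9,-0.6],-0.977],[-1,[37.5,37.8,-0.7],-1.117],[-1,[42.8,39.9,-0.8],-1.257],[-1,[48.3,41.3,-0.9],-1.396],[-1,[54,41.9,-1],-1.536],[-1,[59.7,41.7,-1.1],-1.676],[-1,[65.3,40.7,-1.2],-1.815],[-1,[70.7,38.9,-1.3],-1.955],[-1,[75.8,36.4,-1.4],-2.094],[-1,[80.5,33.3,-1.5],-2.234]]'; python3 -c "
from station import status
s=status.get_state();print(s['q'],s['eef_pos'],s['force'])
import numpy as np
y=s['ee_rot'][2];d=np.array([.5331,.0314])-s['eef_pos'][:2]
print(y,1e3*d@[np.cos(y),np.sin(y)],1e3*d@[np.sin(y),-np.cos(y)])"
```

```text
t: 16.3
eef_pos: [0.536, 0.0736, 0.0837]
ee_rot: [-3.141, 0.005, -1.625]
force: [1.3, 4.7, -2.1]
width: 0.0006
gripper_force: 2.4
[ 0.49615196  0.29702061 -0.48172934 -0.00506557 -0.78922788 -0.54694532] [0.53602395 0.07355173 0.08370073] [ 1.32718966  4.65613506 -2.14290712]
-1.6251515733040223 42.24833116843673 0.6295880794667548
```

```bash
python3 -m jog '[[-1,[0.7,5.6,-0.1],-0.14],[-1,[1.9,11.2,-0.2],-0.279],[-1,[3.8,16.5,-0.3],-0.419],[-1,[6.5,21.5,-0.4],-0.559],[-1,[9.8,26,-0.5],-0.698],[-1,[13.7,30.1,-0.5],-0.838],[-1,[18.2,33.6,-0.6],-0.977],[-1,[23.1,36.4,-0.7],-1.117],[-1,[28.3,38.5,-0.8],-1.257],[-1,[33.8,39.9,-0.9],-1.396],[-1,[39.4,40.5,-1],-1.536],[-1,[45,40.3,-1.1],-1.676],[-1,[50.6,39.3,-1.2],-1.815],[-1,[56,37.5,-1.3],-1.955],[-1,[61,35.1,-1.4],-2.094],[-1,[65.7,31.9,-1.5],-2.234]]'; python3 - <<'E'
from station import status,optics
s=status.get_state();print(s['q'])
import numpy as np,cv2
y=s['ee_rot'][2];d=np.array([.5331,.0314])-s['eef_pos'][:2]
print(1e3*d@[np.cos(y),np.sin(y)],1e3*d@[np.sin(y),-np.cos(y)])
g=optics.grab_frame("wrist")["color"][:,:,::-1]
cv2.imwrite("pics/d.png",g[50:270,200:460])
E
```

```text
t: 18.3
eef_pos: [0.498, 0.0077, 0.0848]
ee_rot: [-3.138, 0.002, 0.608]
force: [-4.2, -1.8, 3.5]
width: 0.0003
gripper_force: 2.2
[ 0.40826247  0.23602455 -0.56941895 -0.0044773  -0.76834195  1.77410316]
42.32908461045419 0.5889762496523122
```

View pics/d.png

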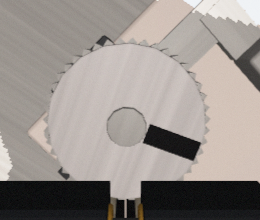

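The groove at crop (172,142) gives about 477° (8.33 rad), against 473° expected. About 243° remain, so I'll rewind and make one more pass.

```bash
python3 -m jog '[[-1,[-10,0,0],0],[-1,[-20,5,0],0.1],[-1,[-20,20,0],0.27],[-1,[-20,35,0],0.45],[-1,[-10,50,0],0.63],[-1,[0,65,0],0.81],[-1,[15,68,0],0.99],[-1,[30,70,0],1.17],[-1,[42,62,0],1.35],[-1,[53,55,0],1.53],[-1,[53,55,0],1.71],[-1,[53,55,0],1.89],[-1,[53,55,0],2.07],[-1,[53,55,0],2.25],[-1,[53,55,0],2.43],[-1,[53,55,0],2.61],[-1,[53,55,0],2.79],[-1,[53,55,0],2.97]]' && python3 -m jog '[[-1,[0,0,0],0.18],[-1,[0,0,0],0.36],[-1,[0,0,0],0.54],[-1,[0,0,0],0.72],[-1,[0,0,0],0.9],[-1,[0,0,0],1.08],[-1,[0,0,0],1.26],[-1,[0,0,0],1.44],[-1,[0,0,0],1.51],[-1,[0,0,0],1.51],[-1,[0,0,0],1.51]]'; python3 -c "
from station import status
s=status.get_state();print(s['q'],s['eef_pos'],s['force'])
import numpy as np
y=s['ee_rot'][2];d=np.array([.5331,.0314])-s['eef_pos'][:2]
print(1e3*d@[np.cos(y),np.sin(y)],1e3*d@[np.sin(y),-np.cos(y)])"
```

```text
t: 20.6
eef_pos: [0.5744, -0.0065, 0.085]
ee_rot: [3.139, 0.002, -2.374]
force: [0.7, -0.5, -0.7]
width: 0.0004
gripper_force: 0.0
t: 21.98
eef_pos: [0.5746, -0.0066, 0.085]
ee_rot: [3.14, -0.002, 2.408]
force: [-0.3, -0.4, -0.3]
width: 0.0005
gripper_force: 0.0
[ 0.32689084  0.34389529 -0.40489408 -0.00401682 -0.82161354 -2.62847633] [ 0.57458578 -0.00657642  0.08497483] [-0.34123289 -0.40263459 -0.28682401]
56.241346347553346 0.43536126810175874
```

```bash
python3 -m jog '[[-1,[6,0.4,0],0],[-1,[11,0.4,0],0],[-1,[14,0.4,0],0],[-1,[15.5,0.4,0],0],[-1,[15.9,6.1,-0.1],-0.14],[-1,[17.1,11.7,-0.2],-0.279],[-1,[19,17,-0.3],-0.419],[-1,[21.7,22,-0.4],-0.559],[-1,[25,26.6,-0.5],-0.698],[-1,[29,30.7,-0.5],-0.838],[-1,[33.5,34.2,-0.6],-0.977],[-1,[38.4,37.1,-0.7],-1.117],[-1,[43.7,39.2,-0.8],-1.257],[-1,[49.1,40.6,-0.9],-1.396],[-1,[54.8,41.2,-1],-1.536],[-1,[60.5,41,-1.1],-1.676],[-1,[66.1,40,-1.2],-1.815],[-1,[71.5,38.2,-1.3],-1.955],[-1,[76.6,35.7,-1.4],-2.094],[-1,[81.2,32.6,-1.5],-2.234]]'; python3 -c "
from station import status
s=status.get_state();print(s['q'],s['eef_pos'],s['force'])
import numpy as np
y=s['ee_rot'][2];d=np.array([.5331,.0314])-s['eef_pos'][:2]
print(y,1e3*d@[np.cos(y),np.sin(y)],1e3*d@[np.sin(y),-np.cos(y)])"
```

```text
t: 24.48
eef_pos: [0.5369, 0.0735, 0.0868]
ee_rot: [-3.141, 0.005, -1.637]
force: [0.4, 6.7, -2.6]
width: 0.0002
gripper_force: 2.9
[ 0.49510251  0.29406978 -0.47693609 -0.00518905 -0.79658209 -0.5580028 ] [0.53691202 0.07347464 0.08676129] [ 0.37524975  6.74071738 -2.5690075 ]
-1.6373168034198242 42.23497858356364 1.006822909106067
```

```bash
python3 -m jog '[[-1,[0.7,5.7,-0.1],-0.14],[-1,[1.9,11.4,-0.2],-0.279],[-1,[3.8,16.8,-0.3],-0.419],[-1,[6.5,21.9,-0.4],-0.559],[-1,[9.8,26.5,-0.5],-0.698],[-1,[13.7,30.6,-0.5],-0.838],[-1,[18.2,34.1,-0.6],-0.977],[-1,[23.1,36.9,-0.7],-1.117],[-1,[28.3,39,-0.8],-1.257],[-1,[33.8,40.4,-0.9],-1.396],[-1,[39.4,41,-1],-1.536],[-1,[45,40.8,-1.1],-1.676],[-1,[50.6,39.8,-1.2],-1.815],[-1,[56,38,-1.3],-1.955]]'; python3 - <<'E'
from station import status,optics
s=status.get_state();print(s['q'])
import numpy as np,cv2
y=s['ee_rot'][2];d=np.array([.5331,.0314])-s['eef_pos'][:2]
print(1e3*d@[np.cos(y),np.sin(y)],1e3*d@[np.sin(y),-np.cos(y)])
g=optics.grab_frame("wrist")["color"][:,:,::-1]
cv2.imwrite("pics/e.png",g[50:270,200:460])
E
```

```text
t: 26.22
eef_pos: [0.4928, 0.0182, 0.0876]
ee_rot: [-3.139, 0.003, 0.317]
force: [-3.5, 0.6, 2.6]
width: 0.0006
gripper_force: 1.9
[ 0.43375507  0.22427713 -0.57714896 -0.00483829 -0.77167702  1.4577252 ]
42.41187717142276 0.05911837227745784
```

View pics/e.png

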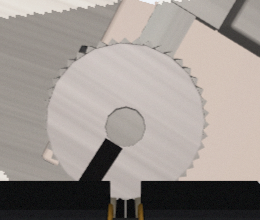

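Collar is at about 711° (12.42 rad), inside the window. Next I'll retract, rise and go behind the fence, with the tool's −y along the gauge's +x so the gripper body stays clear of the collar.

```bash
python3 -m jog '[[-1,[-10,0,0],0],[-1,[-22,0,0],0],[-1,[-22,0,-30],0],[-1,[-22,0,-70],0.1],[-1,[-10,25,-80],0.28],[-1,[0,50,-80],0.46],[-1,[5,80,-80],0.64],[-1,[10,110,-80],0.82],[-1,[10,119,-80],1],[-1,[10,119,-80],1.18],[-1,[10,119,-80],1.36],[-1,[10,119,-80],1.54],[-1,[10,119,-80],1.72],[-1,[10,119,-80],1.9],[-1,[10,119,-80],2.073],[-1,[10,119,-80],2.073],[-1,[10,119,-80],2.073]]'; python3 - <<'E'
from station import status,optics
s=status.get_state();print(s['q'])
import numpy as np,cv2
y=s['ee_rot'][2];d=np.array([.569,-.096])-s['eef_pos'][:2]
print(1e3*d@[np.cos(y),np.sin(y)],1e3*d@[np.sin(y),-np.cos(y)])
g=optics.grab_frame("wrist")["color"][:,:,::-1]
cv2.imwrite("pics/f.png",g)
E
```

```text
t: 28.4
eef_pos: [0.5404, -0.0914, 0.1676]
ee_rot: [3.14, 0.003, -1.757]
force: [-0.3, 1.1, -0.1]
width: 0.0005
gripper_force: 0.0
[ 0.18784664  0.21237285 -0.36930352 -0.00349945 -0.98916939 -0.37215202]
-0.8165815969827879 -28.99251673124898
```

View pics/f.png

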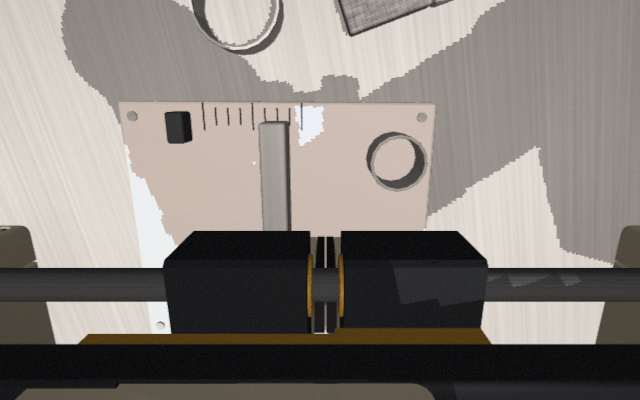

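The wrist view has the fence edge at column 290 (left), the cutter's near edge at column 367 (right) and the fingers at column 325, so it's clear to descend. I'll lower to tip z≈28 mm.

```bash
python3 -m jog '[[-1,[0,0,40],0],[-1,[0,0,80],0],[-1,[0,0,105],0],[-1,[0,0,118],0],[-1,[0,0,125],0],[-1,[0,0,125],0],[-1,[0,0,125],0]]'; python3 -m jog '[[-1,[0,-4,0],0],[-1,[0,-8,0],0],[-1,[0,-12,0],0],[-1,[0,-15,0],0],[-1,[0,-18,0],0],[-1,[0,-20,0],0],[-1,[0,-20,0],0]]'
```

```text
t: 29.32
eef_pos: [0.5411, -0.0912, 0.0434]
ee_rot: [-3.141, 0.003, -1.76]
force: [-0.5, 0.5, -0.2]
width: 0.0009
gripper_force: 0.0
t: 30.2
eef_pos: [0.5603, -0.0951, 0.0424]
ee_rot: [3.14, 0.003, -1.76]
force: [0.1, -0.3, -0.5]
width: 0.0
gripper_force: 0.1
```

```bash
python3 -m jog '[[-1,[0,-3,0],0],[-1,[0,-6,0],0],[-1,[0,-10,0],0],[-1,[0,-14,0],0],[-1,[0,-18,0],0],[-1,[0,-22,0],0],[-1,[0,-26,0],0],[-1,[0,-30,0],0],[-1,[0,-34,0],0],[-1,[0,-38,0],0],[-1,[0,-42,0],0],[-1,[0,-46,0],0],[-1,[0,-50,0],0],[-1,[0,-50,0],0]]'; python3 -m jog '[[-1,[0,-3,0],0],[-1,[0,-6,0],0],[-1,[0,-8,0],0],[-1,[0,-8,0],0]]'; python3 -m jog '[[-1,[0,-2,0],0],[-1,[0,-4,0],0],[-1,[0,-4,0],0]]'
```

```text
t: 31.95
eef_pos: [0.6101, -0.1043, 0.0426]
ee_rot: [3.141, 0.003, -1.76]
force: [-0.2, 0.1, 0.3]
width: 0.0003
gripper_force: 0.0
t: 32.45
eef_pos: [0.6128, -0.1053, 0.042]
ee_rot: [3.132, 0.002, -1.761]
force: [-14.3, 7.7, 12.5]
width: 0.0005
gripper_force: 8.4
t: 32.83
eef_pos: [0.6129, -0.1054, 0.042]
ee_rot: [3.126, 0.001, -1.761]
force: [-27.7, 13.8, 23.9]
width: 0.0002
gripper_force: 15.3
```

It came to a hard stop. I'll back off and look.

```bash
python3 -m jog '[[-1,[0,5,0],0],[-1,[0,20,0],0],[-1,[0,30,0],0],[-1,[0,30,-40],0],[-1,[0,30,-90],0],[-1,[40,30,-140],0],[-1,[90,20,-180],0],[-1,[140,40,-180],0],[-1,[190,60,-180],0],[-1,[240,80,-180],0],[-1,[240,80,-180],0],[-1,[240,80,-180],0]]'; python3 - <<'E'
from station import optics
import cv2
f=optics.grab_frame("top")
cv2.imwrite("pics/g.png",cv2.resize(cv2.convertScaleAbs(f["color"][120:240,310:430,::-1],alpha=1.2),(600,600),interpolation=cv2.INTER_CUBIC))
E
```

```text
t: 34.33
eef_pos: [0.4973, -0.328, 0.222]
ee_rot: [3.141, 0.003, -1.761]
force: [0.9, 0.3, -0.7]
width: 0.0002
gripper_force: 0.0
```

View pics/g.png

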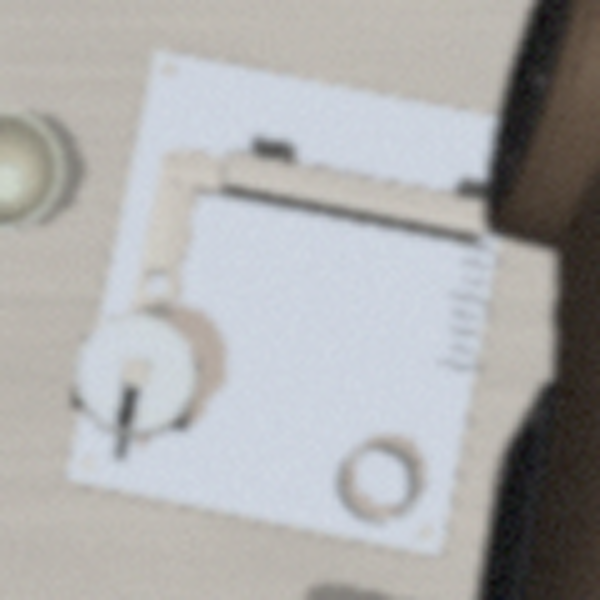

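The fence bar sits against both stops near (272,150) and (470,187), the groove lines up with the pointer, and the cutter hasn't moved. Handing in.

```bash
python3 -c "
from station import order
print(order.job_done())"
```

```text
the job is handed in; nothing more can be done
None
```

I loosened the collar about two turns (roughly 711° read off its groove), pushed the fence home against both end stops, moved the arm clear and handed the job in at about 34 s; no verdict came back.

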